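Make up a guided three-point bend fixture

TASK

Make up the three-point bend fixture on the grey board for the next test: lay the two thick rollers in the V notches of its two support blocks, one in each, then lay the flat specimen bar centred and square across both rollers, and last lower the loading yoke over the two guide posts until its nose rests on the bar. Leave the two thin rollers lying where they are.

Things in the scene. Friction and masses are not known exactly. Their poses are not given: they have to be found in the camera images.
- thick_roller_a_mid (a point): Thick steel roller, a plain ground cylinder 20 mm in diameter and 60 mm long with a fine groove near each end, lying on the grey board. The point is its centre (half-way up, 10 mm above what it lies on); its x axis runs along the roller. It rolls if pushed.
- thick_roller_b_mid (a point): The second thick steel roller, a plain ground cylinder 20 mm in diameter and 60 mm long with a fine groove near each end, lying on the grey board. The point is its centre (half-way up, 10 mm above what it lies on); its x axis runs along the roller. It rolls if pushed.
- thin_roller_a_mid (a point): Thin steel roller, a plain ground cylinder 10 mm in diameter and 60 mm long with a fine groove near each end, lying on the grey board. The point is its centre (half-way up, 5 mm above what it lies on); its x axis runs along the roller. It rolls if pushed. Not used in this job.
- thin_roller_b_mid (a point): The second thin steel roller, a plain ground cylinder 10 mm in diameter and 60 mm long with a fine groove near each end, lying on the grey board. The point is its centre (half-way up, 5 mm above what it lies on); its x axis runs along the roller. It rolls if pushed. Not used in this job.
- specimen_mid (a point): The flat specimen: a bright metal bar 140 x 20 x 8 mm (along its y, x, z axes), lying flat on the grey board, with a scribed line round its middle. The point is its centre, 4 mm above what it lies on. Either face and either end will do. On two seated rollers its centre lies 52 mm above the fixture's underside.
- yoke_mid (a point): Loading yoke: dark bar along its x, 172 mm long, 26 wide, 12 thick, standing on the brass sleeve under each end. Point: centre of the bar, 40 mm above the sleeves' lower ends. Sleeves 70 mm either side along x, 28 mm outside, bore 14 mm. A 10 mm nose rod, lowest 10 mm below the point, lies under the bar's middle. 0.42 kg, either way round. Point above the fixture's underside: 66 mm when down, 97 mm when the sleeves meet the post tips.
- bend_jig: Bend fixture, fixed on the grey board: dark steel cross-shaped base, 156 mm along y, 180 mm along x. Point: centre of its underside, on the board's top (30 mm above the bench). Support blocks with V notches at y = +50 and -50 mm; upright guide posts, 10 mm thick, at x = +70 and -70 mm, tops 57 mm above the point, the top 10 mm tapered. The specimen goes along y, middle above this point; the yoke along x.
- seat_left (a point): Seat on the fixture's left support block (its +y end): the point is where a seated thick roller's centre must come, 38 mm above the fixture's underside; x runs along the roller, level. A 90 degree V notch, open upward, in two cheeks 6 mm thick and 17 mm wide, 22 mm either side of the point along x, ending 5.6 mm below it; between them is free room down to 16 mm below the point.
- seat_right (a point): Seat on the fixture's right support block (its -y end): the point is where a seated thick roller's centre must come, 38 mm above the fixture's underside; x runs along the roller, level. A 90 degree V notch, open upward, in two cheeks 6 mm thick and 17 mm wide, 22 mm either side of the point along x, ending 5.6 mm below it; between them is free room down to 16 mm below the point.
Things that resemble listed ones, but are neither listed nor needed, are in the scene too. Leave any pink look-alike of the part that bears thick_roller_a_mid alone.

How it is judged (in metres and radians):
On the way, in this order (a step that is already met when the one before it is completed fails the run):
1. the two thick rollers lie in the two V notches, one in each ((((x of thick_roller_a_mid in the frame of seat_left between -0.012 and 0.012 m and y of thick_roller_a_mid in the frame of seat_left between -0.004 and 0.004 m and z of thick_roller_a_mid in the frame of seat_left between -0.004 and 0.004 m and angle between the x axis of thick_roller_a_mid and the x axis of seat_left, either way round below 0.1 rad) and (x of thick_roller_b_mid in the frame of seat_right between -0.012 and 0.012 m and y of thick_roller_b_mid in the frame of seat_right between -0.004 and 0.004 m and z of thick_roller_b_mid in the frame of seat_right between -0.004 and 0.004 m and angle between the x axis of thick_roller_b_mid and the x axis of seat_right, either way round below 0.1 rad)) or ((x of thick_roller_a_mid in the frame of seat_right between -0.012 and 0.012 m and y of thick_roller_a_mid in the frame of seat_right between -0.004 and 0.004 m and z of thick_roller_a_mid in the frame of seat_right between -0.004 and 0.004 m and angle between the x axis of thick_roller_a_mid and the x axis of seat_right, either way round below 0.1 rad) and (x of thick_roller_b_mid in the frame of seat_left between -0.012 and 0.012 m and y of thick_roller_b_mid in the frame of seat_left between -0.004 and 0.004 m and z of thick_roller_b_mid in the frame of seat_left between -0.004 and 0.004 m and angle between the x axis of thick_roller_b_mid and the x axis of seat_left, either way round below 0.1 rad)))), for 0.2 s.
2. the specimen bar lies centred and square across both rollers ((((x of thick_roller_a_mid in the frame of seat_left between -0.012 and 0.012 m and y of thick_roller_a_mid in the frame of seat_left between -0.004 and 0.004 m and z of thick_roller_a_mid in the frame of seat_left between -0.004 and 0.004 m and angle between the x axis of thick_roller_a_mid and the x axis of seat_left, either way round below 0.1 rad) and (x of thick_roller_b_mid in the frame of seat_right between -0.012 and 0.012 m and y of thick_roller_b_mid in the frame of seat_right between -0.004 and 0.004 m and z of thick_roller_b_mid in the frame of seat_right between -0.004 and 0.004 m and angle between the x axis of thick_roller_b_mid and the x axis of seat_right, either way round below 0.1 rad)) or ((x of thick_roller_a_mid in the frame of seat_right between -0.012 and 0.012 m and y of thick_roller_a_mid in the frame of seat_right between -0.004 and 0.004 m and z of thick_roller_a_mid in the frame of seat_right between -0.004 and 0.004 m and angle between the x axis of thick_roller_a_mid and the x axis of seat_right, either way round below 0.1 rad) and (x of thick_roller_b_mid in the frame of seat_left between -0.012 and 0.012 m and y of thick_roller_b_mid in the frame of seat_left between -0.004 and 0.004 m and z of thick_roller_b_mid in the frame of seat_left between -0.004 and 0.004 m and angle between the x axis of thick_roller_b_mid and the x axis of seat_left, either way round below 0.1 rad))) and x of specimen_mid in the frame of bend_jig between -0.01 and 0.01 m and y of specimen_mid in the frame of bend_jig between -0.012 and 0.012 m and z of specimen_mid in the frame of bend_jig between 0.048 and 0.056 m and angle between the y axis of specimen_mid and the y axis of bend_jig, either way round below 0.1 rad), for 0.2 s.
At the end, for the whole second after the job is handed in: Each thick roller in a notch (12 mm along it, 4 mm across and in height, 0.1 rad); bar on both rollers, centred within 12 mm lengthwise and 10 mm sideways, 0.1 rad; yoke down on the posts, nose on the bar (5 mm, height 4 mm, 0.08 rad); thin rollers within 30 mm of their places (all of step 2 and x of yoke_mid in the frame of bend_jig between -0.005 and 0.005 m and y of yoke_mid in the frame of bend_jig between -0.005 and 0.005 m and z of yoke_mid in the frame of bend_jig between 0.062 and 0.07 m and angle between the x axis of yoke_mid and the x axis of bend_jig, either way round below 0.08 rad and distance of each of thin_roller_a_mid, thin_roller_b_mid from where it was at the start of the episode below 0.03 m); the robot touches nothing.
It also fails if it takes over 115 s, if anything falls off the work surface, if the arm or the gripper's body presses on something with over 40 N, if the wrist force passes 120 N, or if a joint passes its speed limit or range.

ROBOT

A 6-joint arm with a two-finger parallel gripper is mounted at the origin on the work surface; the furniture and walls round the work are solid. World frame = base frame: x ahead of the robot, y to its left, z up, the work surface at z = 0. Lengths are in mm, angles in rad, forces in N, time in s.
With the tool pointing down it reaches from about 350 to 875 mm from the base axis. Payload 4.2 kg.
Tool frame: the origin (TCP) lies midway between the tips of the shut fingers; the grasp point (between the pads) lies 19 mm behind it; x points along the fingers, y is the direction in which the jaws open and shut, and the axes are right-handed (so a half turn about x gives the same grasp; the last joint's range is limited). The gripper opens to 87 mm and grips with 3 to 60 N. Pads are 19 mm wide; open, the fingers measure 117 mm over their backs; the gripper's body (75 mm by 190 mm) begins 51 mm behind the grasp point.
Start: joints at [1.487, 0.385, 0.008, 0, -1.194, -0.259], TCP at [210.046, 588.626, 222.55] pointing down, gripper open.
Joint ranges: [-3.14, 3.14], [-1.21, 2.06], [-1.07, 1.41], [-3.16, 2.05], [-2.99, -0.16], [-3.1, 3.1]. Speed limits (rad/s): [2.79, 2.79, 3.14, 3.14, 3.14, 3.14].

INTERFACE

Orientations are given as a unit quaternion [w, x, y, z].
In Python, from workcell import r gives the robot as it stands. The module is installed in compiled form; this text tells all that it offers.
- The arm moves only by the tool send_rows, never from a script. Its arguments are lists of equal length, an entry for each row: "grip": the finger opening in mm, from 0 to 87; "slide": the shift along the tool's x, y, z in mm, a list of three; "yaw": the turn about the tool's x in degrees. In form: {"grip": [grip, ...], "slide": [[dx, dy, dz], ...], "yaw": [yaw, ...]}. A call has 1 to 12 rows; each row is the pose to reach, as a shift and turn from the pose commanded when the call began, along the tool's axes at that moment; what a row does not reach only later rows make up. A row lasts 1/10 s, in which the tool goes at most 50 mm and 8.59 degrees, less where a joint would pass 70% of its speed; a pose out of reach is approached as far as the arm can. A call with a gripper value outside its range is refused whole. The fingers move at their own pace and stop on an object; "squeeze" is the grip in N (left out, the last holds). Time passes only in rows, so rows that repeat a pose let the fingers close. It gives the time, the measured TCP pose, the force and the opening at its end, in the units of the state.
- r.read_state(): the state, without advancing time (a new reading comes with each control period).
- r.grab_frame(name): name is "scene" or "side" or "wrist"; returns the picture (400x640x3 uint8, red, green, blue); there is no depth.
- r.camera_params(name): a dict with "mtx" (3x3 intrinsics, pixels), "origin" and "rotation" of the camera in the world. Camera axes: x right, y up, looking along -z (the intrinsics and any distortion apply to the point x, -y, -z); pixel columns grow to the right and rows downward; lengths in mm; the calibration is good to about 2 mm. A picture is of the moment at which its call begins: read the wrist's pose just before it. camera_params takes no time and is no camera call; for the wrist camera it gives the pose at the moment of the call.
- r.sign_off(): hands the job in, once; it reports no verdict.
The state is a dict: "time_s": time; "q": joint angles; "dq": joint speeds; "effort": joint torques, N m; "tool_pos": TCP position; "eef_rot": TCP orientation; "contact_force": force on the tool from outside, world axes, zero at the start; "torque": the same for the moment, N m; "gripper_width": finger opening in mm.
Only numpy, scipy, OpenCV 4.12 (cv2) and the standard library are available. Lean on these libraries where they do the work, as an engineer would, in place of code of your own. Each camera call takes 0.05 s, during which the arm holds its last target.

## Working session

There is one attempt and no reset: what is moved stays moved. The work goes in short steps, Python scripts to look and compute and a tool call to move; the robot and the scene stay as the last step left them, time stands still between calls to the robot, and variables do not carry over. Pictures are saved under pics/ and viewed, and the job is handed in when it is done.

Besides the shell and the picture viewer there is one more tool, called after "Call:" as name(argument=value, ...) on one line, values as JSON. send_rows: Moves the arm, as the interface text tells. Its arguments: {"type":"object","properties":{"grip":{"type":"array","items":{"type":"number"}},"slide":{"type":"array","items":{"type":"array","items":{"type":"number"}}},"yaw":{"type":"array","items":{"type":"number"}},"squeeze":{"type":"number"}},"required":["grip","slide","yaw"]}

```bash
mkdir -p pics; ls
python3 - <<'E'
from workcell import r
import cv2,numpy as np
s=r.read_state(); print(s)
for n in ["scene","side","wrist"]:
    p=r.camera_params(n); print(n,p)
    im=r.grab_frame(n); cv2.imwrite(f"pics/{n}0.png",im[:,:,::-1])
E
```

```text
pics
{'time_s': 0.0, 'q': array([ 1.48661650e+00,  3.85572749e-01,  6.65255948e-03, -4.88574711e-04,
       -1.19397591e+00, -2.58619308e-01]), 'dq': array([-0.00014557, -0.00094889,  0.00056797,  0.00026646, -0.00041047,
        0.00025583]), 'effort': array([-3.48071053e-04, -3.90656984e+01,  1.87403280e+01,  4.21979517e+00,
        1.10317388e-02, -1.98970829e-04]), 'tool_pos': array([209.85141819, 588.09834402, 221.46181957]), 'eef_rot': array([ 0.11991443, -0.69663901,  0.12142152,  0.69682956]), 'contact_force': array([ 0.97318876, -0.56066505,  0.03755604]), 'torque': array([ 0.01504159, -0.03898658, -0.00256327]), 'gripper_width': 87.22426431819227}
scene {'mtx': array([[373.4009882 ,   0.        , 315.76260759],
       [  0.        , 373.4009882 , 196.54515993],
       [  0.        ,   0.        ,   1.        ]]), 'origin': array([-250.2958998 ,  667.45367209,  557.50227782]), 'rotation': array([-0.37281957, -0.21011229,  0.46144303,  0.77712851])}
side {'mtx': array([[465.23512751,   0.        , 325.77457473],
       [  0.        , 465.23512751, 209.40726408],
       [  0.        ,   0.        ,   1.        ]]), 'origin': array([ 205.44584931, -832.99417386,  961.00914396]), 'rotation': array([ 0.90229473,  0.40830801, -0.04644696, -0.13035136])}
wrist {'mtx': array([[324.42739666,   0.        , 316.93885714],
       [  0.        , 324.42739666, 198.62711349],
       [  0.        ,   0.        ,   1.        ]]), 'origin': array([289.25128128, 559.54500049, 383.01890615]), 'rotation': array([-0.56891357,  0.09025977, -0.12630343,  0.80761251])}
```

View pics/scene0.png

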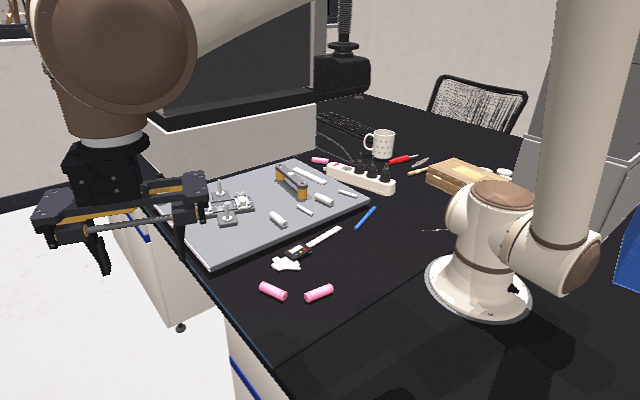

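View pics/side0.png

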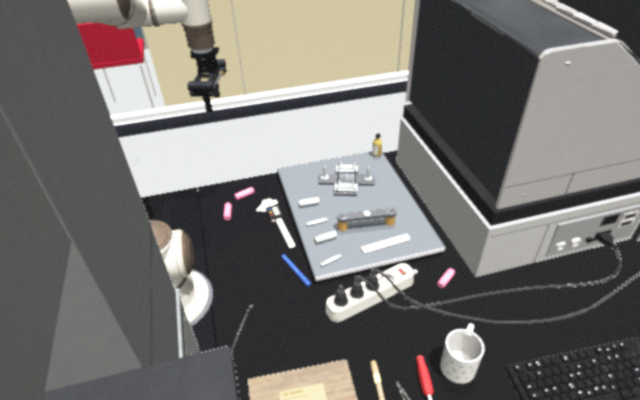

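View pics/wrist0.png

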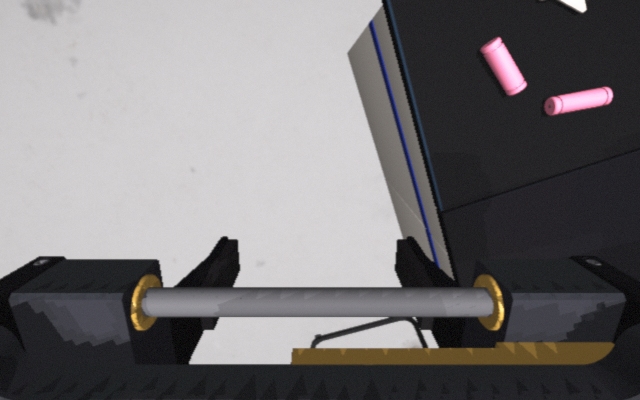

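Scene: the board carries the jig (side view about u 347, v 178), two thick rollers (309,202; 326,237), thin ones (317,222; 331,260), the yoke (367,218) and the bar (386,243). The wrist camera doesn't see the board yet.

```bash
cat > h.py <<'E'
from workcell import r
import cv2,numpy as np
from scipy.spatial.transform import Rotation as R
def rot(q): return R.from_quat([q[1],q[2],q[3],q[0]])
def ray(p,uv):
    K=p["mtx"]; uv=np.atleast_2d(uv).astype(float)
    d=np.c_[(uv[:,0]-K[0,2])/K[0,0],-(uv[:,1]-K[1,2])/K[1,1],-np.ones(len(uv))]
    return p["origin"],rot(p["rotation"]).apply(d)
def cast(p,uv,z):
    o,d=ray(p,uv); t=(z-o[2])/d[:,2]; return o+t[:,None]*d
def proj(p,X):
    K=p["mtx"]; c=rot(p["rotation"]).inv().apply(np.atleast_2d(X)-p["origin"])
    return np.c_[K[0,0]*c[:,0]/-c[:,2]+K[0,2],-K[1,1]*c[:,1]/-c[:,2]+K[1,2]]
def delta(X):
    "world point -> shift in tool axes from current TCP"
    s=r.read_state(); return rot(s["eef_rot"]).inv().apply(np.array(X)-s["tool_pos"])
E
python3 - <<'E'
from h import *
im=cv2.imread("pics/side0.png"); c=im[140:290,260:460]
cv2.imwrite("pics/sidec.png",cv2.resize(c,None,fx=4,fy=4,interpolation=cv2.INTER_CUBIC))
p=r.camera_params("side")
for n,uv,z in [("ra",(309,202),40),("rb",(326,237),40),("ta",(317,222),35),("tb",(331,260),35),("bar",(386,243),38),("yoke",(367,216),75),("jig",(347,179),40),
 ("corner",(278,168),30),("corner",(392,152),30),("corner",(443,248),30),("corner",(314,276),30)]:
    print(n,cast(p,uv,z).round(0))
s=r.read_state(); print(rot(s["eef_rot"]).as_matrix().round(3)); print(rot(r.camera_params("wrist")["rotation"]).as_matrix().round(3))
E
```

```text
ra [[431. 223.  40.]]
rb [[439.  62.  40.]]
ta [[432. 135.  35.]]
tb [[429. -20.  35.]]
bar [[591.  -7.  38.]]
yoke [[563.  75.  75.]]
jig [[576. 297.  40.]]
corner [[377. 437.  30.]]
corner [[777. 408.  30.]]
corner [[736. -64.  30.]]
corner [[372. -57.  30.]]
[[-0.    -0.336 -0.942]
 [-0.002 -0.942  0.336]
 [-1.     0.002 -0.   ]]
[[-0.336  0.896  0.289]
 [-0.942 -0.321 -0.102]
 [ 0.002 -0.307  0.952]]
```

View pics/sidec.png

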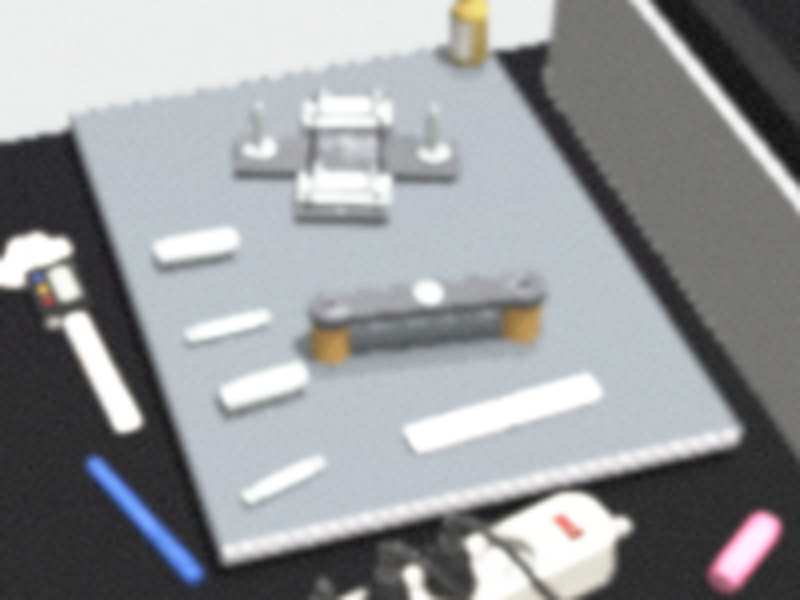

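Run:
```python
from h import *
print(delta([476,190,370]).round(1))
```

```text
[-147.8  285.8 -384.5]
```

Call:
send_rows(grip=[87, 87, 87, 87, 87, 87, 87, 87, 87, 87, 87, 87], slide=[[-15, 28, -38], [-30, 57, -77], [-45, 86, -115], [-60, 114, -154], [-75, 143, -192], [-90, 171, -231], [-105, 200, -269], [-120, 229, -308], [-135, 257, -346], [-148, 286, -384], [-148, 286, -384], [-148, 286, -384]], yaw=[-2, -4, -6, -8, -10, -12, -14, -16, -18, -19.6, -19.6, -19.6])

```text
time_s: 1.35
tool_pos: [475.9, 189.2, 370.3]
eef_rot: [0.001, -0.707, 0.001, 0.707]
contact_force: [-0.9, 0.6, -0.5]
gripper_width: 86.9
```

Run:
```python
from h import *
p=r.camera_params("wrist");im=r.grab_frame("wrist"); cv2.imwrite("pics/w1.png",im[:,:,::-1])
s=r.read_state();print(s["time_s"],s["tool_pos"],rot(s["eef_rot"]).as_matrix().round(3),p)
np.savez("pics/w1.npz",**p)
```

```text
1.4 [475.31167479 190.00494487 369.92790617] [[-0.001 -0.002 -1.   ]
 [-0.    -1.     0.002]
 [-1.     0.     0.001]] {'mtx': array([[324.42739666,   0.        , 316.93885714],
       [  0.        , 324.42739666, 198.62711349],
       [  0.        ,   0.        ,   1.        ]]), 'origin': array([560.18682801, 188.3898982 , 531.73503732]), 'rotation': array([-0.6971826 ,  0.10960987, -0.11033461,  0.69982024])}
```

View pics/w1.png

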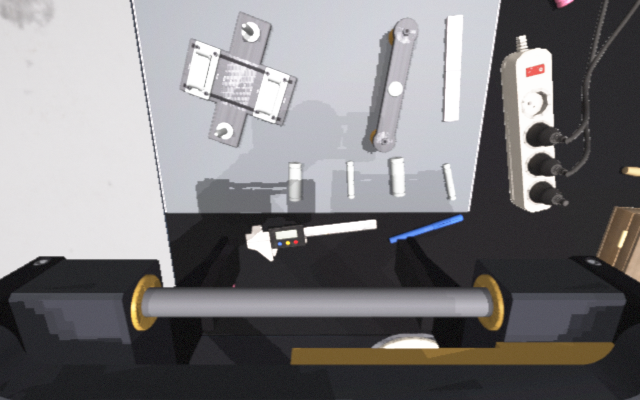

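Everything's in view: jig (240,82), yoke bar (395,88), specimen (453,68), thick rollers (295,181) and (397,176), thin rollers (350,180) and (449,181).

Run:
```python
from h import *
im=cv2.imread("pics/w1.png")
cv2.imwrite("pics/w1a.png",cv2.resize(im[0:150,170:310],None,fx=4,fy=4,interpolation=cv2.INTER_CUBIC)[:600])
cv2.imwrite("pics/w1b.png",cv2.resize(im[0:150,360:480],None,fx=4,fy=4,interpolation=cv2.INTER_CUBIC))
cv2.imwrite("pics/w1c.png",cv2.resize(im[140:215,270:470],None,fx=4,fy=4,interpolation=cv2.INTER_CUBIC))
```

```text
(no output)
```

View pics/w1a.png

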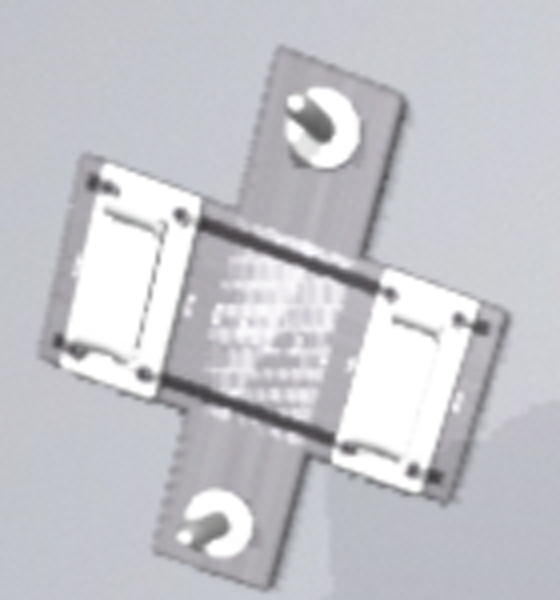

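View pics/w1b.png

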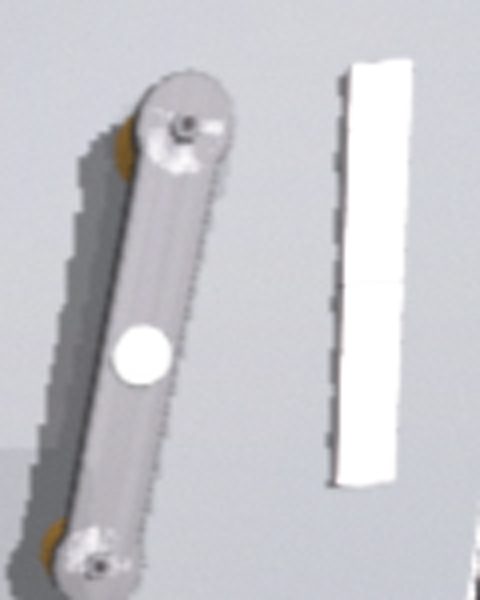

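View pics/w1c.png

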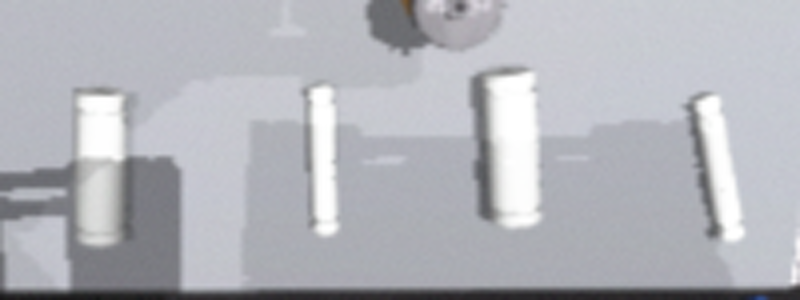

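Run:
```python
from h import *
p=dict(np.load("pics/w1.npz"))
f=lambda c,ox,oy:(np.array(c,float)+.5)/4-.5+[ox,oy]
def show(n,P):
    d=P[0]-P[1]; print(n,"mid",P[:2].mean(0).round(1),"len",np.linalg.norm(d).round(1),"ang",np.degrees(np.arctan2(d[1],d[0])).round(1))
show("posts",cast(p,f([(296,102),(185,537)],170,0),87))
show("yoke",cast(p,f([(183,127),(98,566)],360,0),77)); print(cast(p,f([(142,355)],360,0),76))
B=cast(p,f([(350,65),(411,60),(396,483),(337,487)],360,0),38)
show("bar",np.array([(B[0]+B[1])/2,(B[2]+B[3])/2])); print(np.linalg.norm(B[0]-B[1]))
for n,a,b,z in [("ra",(103,93),(101,242),43),("ta",(319,87),(326,234),36),("rb",(506,73),(517,222),43),("tb",(707,97),(732,239),36)]:
    show(n,cast(p,f([a,b],270,140),z))
# jig base corners
E=f([(85,155),(510,313),(450,503),(40,357)],170,0); Q=cast(p,E,36); print("base",Q.mean(0),np.linalg.norm(Q[0]-Q[1]),np.linalg.norm(Q[1]-Q[2]))
d=Q[1]-Q[0];print(np.degrees(np.arctan2(d[1],d[0])))
E=f([(282,47),(405,97),(272,588),(155,550)],170,0); Q=cast(p,E,36); print("base",Q.mean(0))
# side check
ps=r.camera_params("side"); g=lambda c:(np.array(c,float)+.5)/4-.5+[260,140]
show("side posts",cast(ps,g([(433,103),(260,103)]),87))
show("side yoke",cast(ps,g([(527,285),(330,308)]),77))
print("side ra",cast(ps,g([(196,247)]),40),"rb",cast(ps,g([(264,387)]),40), "bar",cast(ps,g([(504,411)]),38))
```

```text
posts mid [575. 302.  87.] len 139.9 ang -19.7
yoke mid [566.   85.9  77. ] len 138.9 ang -7.7
[[566.74844515  84.56890717  76.        ]]
bar mid [591.   -4.4  38. ] len 139.9 ang 5.1
20.476530030562582
ra mid [430.  223.1  43. ] len 60.0 ang -2.1
ta mid [430.7 136.6  36. ] len 59.9 ang 4.2
rb mid [437.4  64.2  43. ] len 60.0 ang 8.2
tb mid [427.1 -20.3  36. ] len 60.4 ang 16.3
base [574.87356483 302.02879922  36.        ] 154.94967728512955 70.77720542260803
-109.56433927337771
base [575.23647322 301.6414149   36.        ]
side posts mid [576.1 306.9  87. ] len 137.0 ang -17.6
side yoke mid [565.5  81.9  77. ] len 142.2 ang -7.5
side ra [[430.15662312 226.09085412  40.        ]] rb [[438.44393792  65.14692404  40.        ]] bar [[590.97965476  -4.42116774  38.        ]]
```

Call:
send_rows(grip=[60, 50, 50, 50, 50, 50, 50, 50, 50], slide=[[45, -6, 8], [90, -12, 16], [135, -18, 24], [180, -24, 32], [225, -30, 40], [265, -33, 45.6], [290, -33, 45.6], [300, -33, 45.6], [300, -33, 45.6]], yaw=[2.1, 2.1, 2.1, 2.1, 2.1, 2.1, 2.1, 2.1, 2.1])

```text
time_s: 2.3
tool_pos: [428.8, 223.5, 69.4]
eef_rot: [0.012, -0.706, 0.013, 0.708]
contact_force: [-0.2, 1.2, 0.1]
gripper_width: 50.2
```

Run:
```python
from h import *
P=[]
for i in range(1):
    p=r.camera_params("wrist");im=r.grab_frame("wrist")
cv2.imwrite("pics/w2.png",im[:,:,::-1])
for n in["side"]:
    im=r.grab_frame(n)[140:290,260:460]; cv2.imwrite("pics/s2.png",cv2.resize(im[:,:,::-1],None,fx=4,fy=4))
s=r.read_state();print(s["time_s"],s["tool_pos"],s["q"][5],delta([430,223,33]))
```

```text
2.4 [430.5209679  224.36596159  71.5310205 ] 0.718302244145523 [38.52851712  1.43109711  0.53115807]
```

View pics/w2.png

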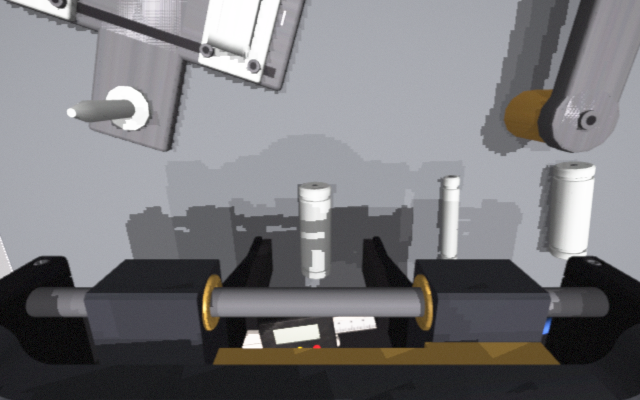

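View pics/s2.png

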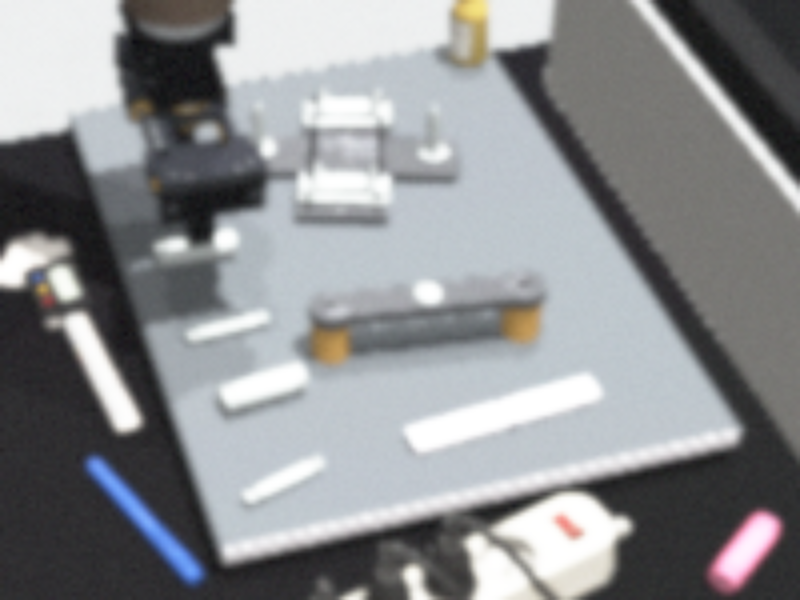

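The roller (315,230) sits midway between the fingers (about 268 and 365). Descend and close.

Call:
send_rows(grip=[50, 50, 50, 50, 14, 14, 14, 14, 14], slide=[[15, 0, 0], [28, 0, 0], [36, 0, 0], [36.5, 0, 0], [36.5, 0, 0], [36.5, 0, 0], [36.5, 0, 0], [36.5, 0, 0], [36.5, 0, 0]], yaw=[0, 0, 0, 0, 0, 0, 0, 0, 0], squeeze=30)

```text
time_s: 3.3
tool_pos: [430.2, 223.4, 34.3]
eef_rot: [-0.013, 0.707, -0.013, -0.707]
contact_force: [-0.3, 0.2, 1.3]
gripper_width: 19.2
```

Call:
send_rows(grip=[14, 14, 14, 14], slide=[[-25, 0, 0], [-60, 0, 0], [-95, 0, 0], [-95, 0, 0]], yaw=[0, 0, 0, 0])

```text
time_s: 3.7
tool_pos: [432.5, 225.4, 133.6]
eef_rot: [-0.015, 0.71, -0.01, -0.704]
contact_force: [0.1, 0.7, -1.7]
gripper_width: 19.0
```

Run:
```python
from h import *
s=r.read_state();print(s["time_s"],s["tool_pos"],s["gripper_width"],delta([591.9,349.1,130]))
im=r.grab_frame("wrist");cv2.imwrite("pics/w3.png",im[:,:,::-1])
```

```text
3.7 [432.52818263 225.37749244 133.63939511] 18.9949028112517 [   5.75395167 -129.38483616 -154.74603858]
```

View pics/w3.png

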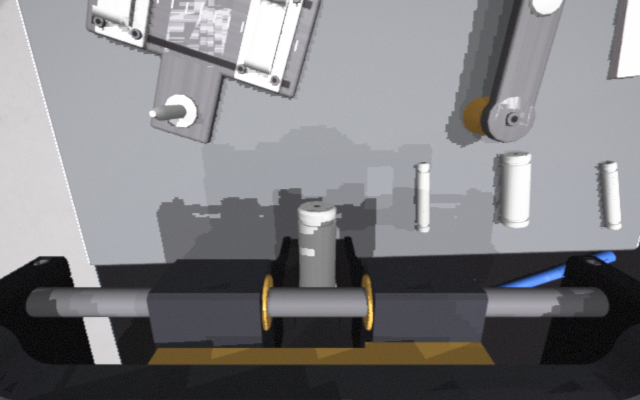

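```bash
cat > trk.py <<'E'
import json,os,sys,numpy as np
from scipy.spatial.transform import Rotation as R
F="trk.json"
def M(h):  # tool axes as columns; x down, y heading h
    h=np.radians(h); y=np.array([np.cos(h),np.sin(h),0]); x=np.array([0,0,-1.]); return np.c_[x,y,np.cross(x,y)]
def load(): return json.load(open(F)) if os.path.exists(F) else dict(p=[210.046,588.626,222.55],h=-109.64)
def upd(sl,yaw):
    s=load(); p=np.array(s["p"])+M(s["h"])@np.array(sl,float); json.dump(dict(p=p.tolist(),h=s["h"]-yaw),open(F,"w")); print("cmd",p.round(1),round(s["h"]-yaw,2))
def to(X,h=None):
    s=load(); print("slide",(M(s["h"]).T@(np.array(X,float)-s["p"])).round(1),"yaw",None if h is None else round((s["h"]-h+180)%360-180,2))
E
python3 - <<'E'
from trk import *
upd([-148,286,-384],-19.6);upd([300,-33,45.6],2.1);upd([36.5,0,0],0);upd([-95,0,0],0)
to([591.9,349.1,130],-90-19.7); to([591.9,349.1,61.5],-90-19.7)
E
```

```text
cmd [475.6 190.2 370.6] -90.04
cmd [430.  223.2  70.6] -92.14
cmd [430.  223.2  34.1] -92.14
cmd [430.  223.2 129. ] -92.14
slide [  -0.9 -131.8 -157.1] yaw 17.56
slide [  67.6 -131.8 -157.1] yaw 17.56
```

Call:
send_rows(grip=[14, 14, 14, 14, 14, 14, 14, 14, 14], slide=[[-1, -22, -26], [-1, -44, -52], [-1, -66, -78], [-1, -88, -105], [-1, -115, -137], [-1, -131.8, -157], [15, -131.8, -157], [30, -131.8, -157], [30, -131.8, -157]], yaw=[3, 6, 9, 12, 15, 17.56, 17.56, 17.56, 17.56])

```text
time_s: 4.65
tool_pos: [589.0, 347.0, 93.9]
eef_rot: [0.119, -0.694, 0.124, 0.699]
contact_force: [-0.4, -0.2, -1.8]
gripper_width: 18.9
```

Run:
```python
from h import *
from trk import *
upd([30,-131.8,-157],17.56);to([591.9,349.1,62.1],-109.7)
p=r.camera_params("wrist");np.savez("pics/w4.npz",**p)
im=r.grab_frame("wrist");cv2.imwrite("pics/w4.png",im[:,:,::-1])
im=r.grab_frame("side")[140:240,310:410]; cv2.imwrite("pics/s4.png",cv2.resize(im[:,:,::-1],None,fx=6,fy=6,interpolation=cv2.INTER_CUBIC))
s=r.read_state();print(s["time_s"],s["tool_pos"],s["gripper_width"])
```

```text
cmd [591.8 349.1  99.1] -109.7
slide [37.  -0.1 -0.1] yaw 0.0
4.75 [591.00538617 348.2672613   97.86291514] 19.254420372876805
```

View pics/w4.png

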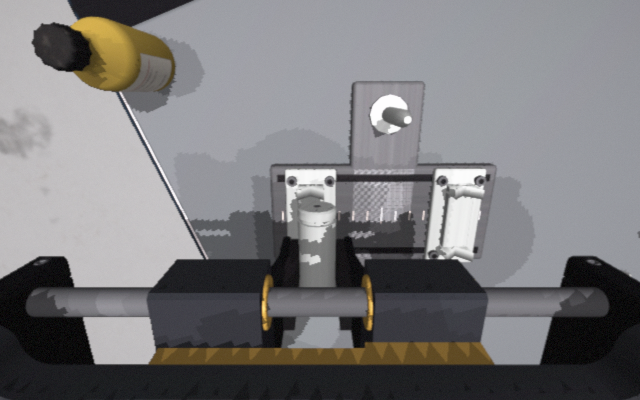

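View pics/s4.png

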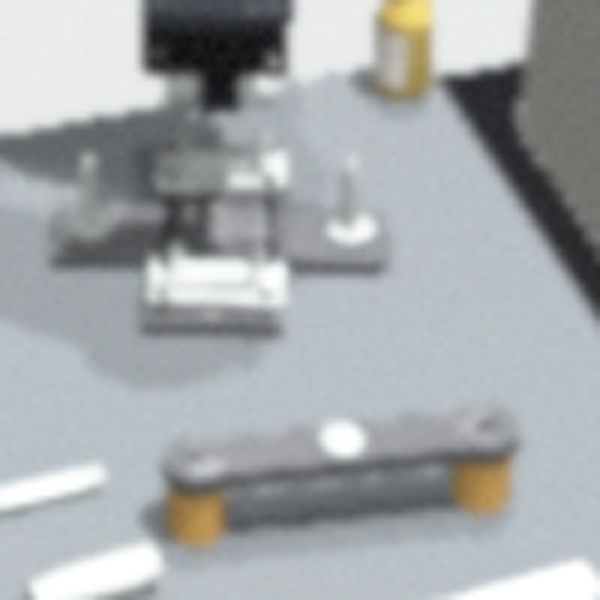

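Run:
```python
from h import *
p=dict(np.load("pics/w4.npz"))
s=R.from_euler('z',-19.7,degrees=True).as_matrix()[:2,:2]
for n,uv,z in [("tip",(405,119),87),("cornerTL",(272,166),36),("TR",(495,166),36),("armTL",(353,83),36),("armTR",(424,83),36)]:
    X=cast(p,uv,z)[0]; print(n,X.round(1),"jig frame",(s.T@(X[:2]-[575,302])).round(1))
```

```text
tip [641.8 280.1  87. ] jig frame [70.3  1.9]
cornerTL [633.9 362.5  36. ] jig frame [35.1 76.8]
TR [581.7 217.8  36. ] jig frame [ 34.7 -77. ]
armTL [666.3 293.7  36. ] jig frame [88.7 23. ]
armTR [651.  251.1  36. ] jig frame [ 88.7 -22.3]
```

Call:
send_rows(grip=[14, 14, 14, 14, 14, 14], slide=[[12, 0, 0], [22, 0, 0], [29, 0, 0], [33, 0, 0], [36, 0, 0], [36, 0, 0]], yaw=[0, 0, 0, 0, 0, 0])

```text
time_s: 5.35
tool_pos: [592.1, 349.4, 63.2]
eef_rot: [-0.121, 0.697, -0.121, -0.696]
contact_force: [0.5, -0.1, -0.7]
gripper_width: 19.1
```

No contact load yet. Go 1 mm lower, then open gently.

Call:
send_rows(grip=[14, 14, 22, 24, 26, 40, 40], slide=[[1, 0, 0], [1, 0, 0], [1, 0, 0], [1, 0, 0], [1, 0, 0], [1, 0, 0], [1, 0, 0]], yaw=[0, 0, 0, 0, 0, 0, 0])

```text
time_s: 6.05
tool_pos: [591.8, 348.9, 62.0]
eef_rot: [0.121, -0.697, 0.121, 0.697]
contact_force: [-0.3, -0.0, 0.0]
gripper_width: 34.8
```

Call:
send_rows(grip=[40, 40, 40, 40], slide=[[-20, 0, 0], [-60, 0, 0], [-100, 0, 0], [-100, 0, 0]], yaw=[0, 0, 0, 0])

```text
time_s: 6.45
tool_pos: [595.2, 351.2, 169.8]
eef_rot: [-0.124, 0.7, -0.117, -0.693]
contact_force: [0.5, -0.4, 1.2]
gripper_width: 39.8
```

Run:
```python
from h import *
from trk import *
upd([36,0,0],0);upd([1,0,0],0);upd([-100,0,0],0);to([437.4,64.2,160],-90+8.2)
im=r.grab_frame("wrist");cv2.imwrite("pics/w5.png",im[:,:,::-1])
s=r.read_state();print(s["time_s"],s["tool_pos"],s["gripper_width"])
```

```text
cmd [591.8 349.1  63.1] -109.7
cmd [591.8 349.1  62.1] -109.7
cmd [591.8 349.1 162. ] -109.7
slide [  2.1 320.3  49.3] yaw -27.9
6.5 [593.40789083 350.29683807 166.28231089] 40.015433506874565
```

View pics/w5.png

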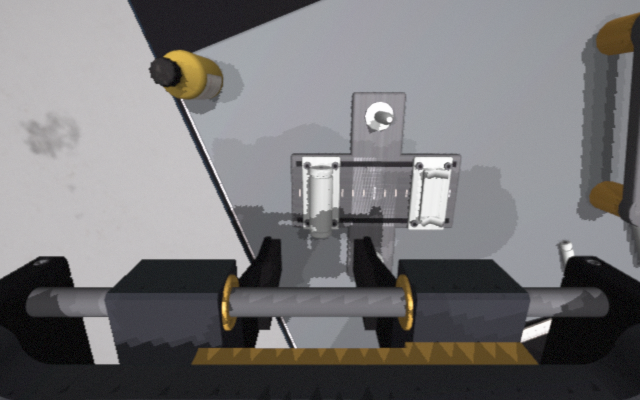

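Run:
```python
from h import *
p=r.camera_params("wrist");im=r.grab_frame("wrist");cv2.imwrite("pics/w6.png",cv2.resize(im[140:250,280:480,::-1],None,fx=4,fy=4,interpolation=cv2.INTER_CUBIC));np.savez("pics/w6.npz",**p)
s=R.from_euler('z',-19.7,degrees=True).as_matrix()[:2,:2]
for n,l in [("seated axis ends at top",[(30,50,78),(-30,50,78),(30,-50,78),(-30,-50,78)])]:
    X=np.array(l,float); W=X.copy(); W[:,:2]=X[:,:2]@s.T+[575,302]; print(((proj(p,W)-[280,140]+.5)*4-.5).round(0))
print(r.read_state()["tool_pos"])
```

```text
[[158. 116.]
 [157. 396.]
 [668. 117.]
 [634. 397.]]
[592.05314413 349.41790424 163.49507047]
```

View pics/w6.png

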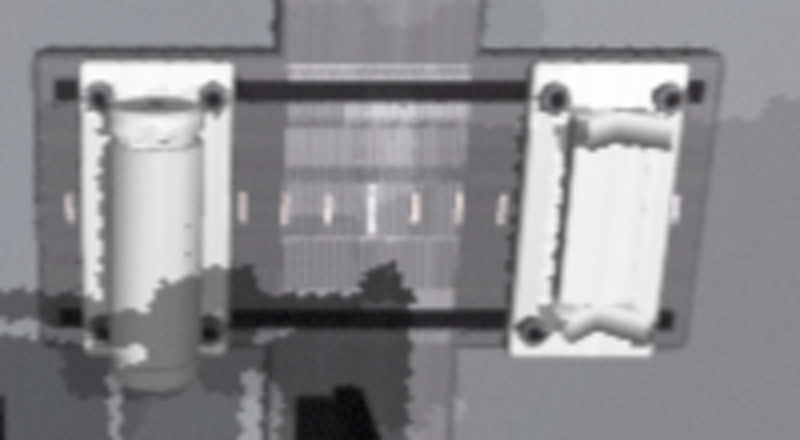

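Roller one lies in the left notch (axis at crop u≈153, ends at v≈100 and 388, within 2 mm of prediction). Now roller b.

Call:
send_rows(grip=[50, 50, 50, 50, 50, 50, 50, 50, 50, 50, 50], slide=[[2, 30, 4], [2, 75, 11], [2, 121, 18], [2, 167, 25], [2, 213, 32], [2, 259, 39], [2, 300, 46], [30, 320.3, 49.3], [70, 320.3, 49.3], [91, 320.3, 49.3], [91, 320.3, 49.3]], yaw=[-2, -6, -10, -14, -18, -22, -26, -27.9, -27.9, -27.9, -27.9])

```text
time_s: 7.65
tool_pos: [434.0, 62.2, 67.6]
eef_rot: [-0.051, -0.702, -0.049, 0.709]
contact_force: [0.7, 0.2, -0.6]
gripper_width: 50.0
```

Run:
```python
from h import *
from trk import *
upd([91,320.3,49.3],-27.9);to([437.4,64.2,34.1],-81.8)
im=r.grab_frame("wrist");cv2.imwrite("pics/w7.png",im[:,:,::-1])
s=r.read_state();print(s["time_s"],s["tool_pos"],s["gripper_width"])
```

```text
cmd [437.4  64.1  71.1] -81.8
slide [37.  -0.1  0. ] yaw 0.0
7.7 [435.85270192  63.16085499  69.40950257] 49.93746928646404
```

View pics/w7.png

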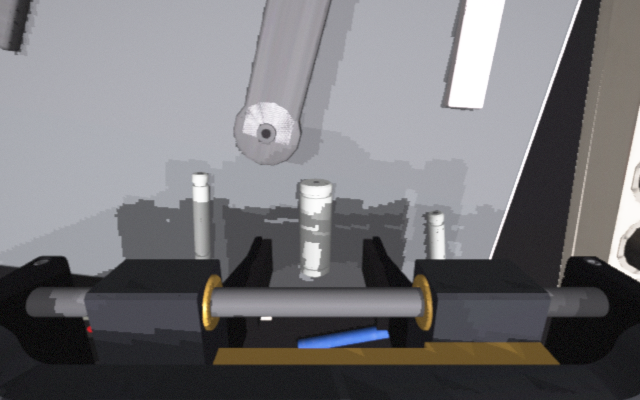

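Call:
send_rows(grip=[50, 50, 50, 50, 14, 14, 14, 14, 14], slide=[[15, 0, 0], [28, 0, 0], [36, 0, 0], [37, 0, 0], [37, 0, 0], [37, 0, 0], [37, 0, 0], [37, 0, 0], [37, 0, 0]], yaw=[0, 0, 0, 0, 0, 0, 0, 0, 0])

```text
time_s: 8.6
tool_pos: [437.6, 64.2, 34.3]
eef_rot: [0.051, 0.705, 0.051, -0.705]
contact_force: [0.0, -1.5, -0.1]
gripper_width: 19.4
```

Call:
send_rows(grip=[14, 14, 14, 14], slide=[[-25, 0, 0], [-60, 0, 0], [-95, 0, 0], [-95, 0, 0]], yaw=[0, 0, 0, 0])

```text
time_s: 9.0
tool_pos: [440.4, 65.5, 133.4]
eef_rot: [0.05, 0.709, 0.052, -0.702]
contact_force: [0.7, 0.0, -1.1]
gripper_width: 18.9
```

Run:
```python
from trk import *
upd([37,0,0],0);upd([-95,0,0],0);to([558.1,254.9,129.1],-109.7)
```

```text
cmd [437.4  64.1  34.1] -81.8
cmd [437.4  64.1 129. ] -81.8
slide [  -0.  -171.6 -146.6] yaw 27.9
```

Call:
send_rows(grip=[14, 14, 14, 14, 14, 14, 14, 14, 14, 14, 14], slide=[[0, -15, -13], [0, -43, -37], [0, -72, -61], [0, -100, -85], [0, -129, -110], [0, -157, -134], [0, -171.6, -146.6], [15, -171.6, -146.6], [30, -171.6, -146.6], [30, -171.6, -146.6], [30, -171.6, -146.6]], yaw=[3, 8, 13, 18, 23, 27.9, 27.9, 27.9, 27.9, 27.9, 27.9])

```text
time_s: 10.1
tool_pos: [557.6, 254.5, 98.1]
eef_rot: [0.12, -0.696, 0.122, 0.697]
contact_force: [-0.2, 0.2, -2.2]
gripper_width: 18.8
```

Run:
```python
from h import *
from trk import *
upd([30,-171.6,-146.6],27.9);to([558.1,254.9,62.1],-109.7)
p=r.camera_params("wrist");im=r.grab_frame("wrist");cv2.imwrite("pics/w8.png",im[:,:,::-1]);np.savez("pics/w8.npz",**p)
s=r.read_state();print(s["time_s"],s["tool_pos"],s["gripper_width"])
```

```text
cmd [558.1 254.9  99.1] -109.7
slide [37. -0. -0.] yaw 0.0
10.15 [558.10101993 254.76766517  98.93003013] 19.103766952657903
```

View pics/w8.png

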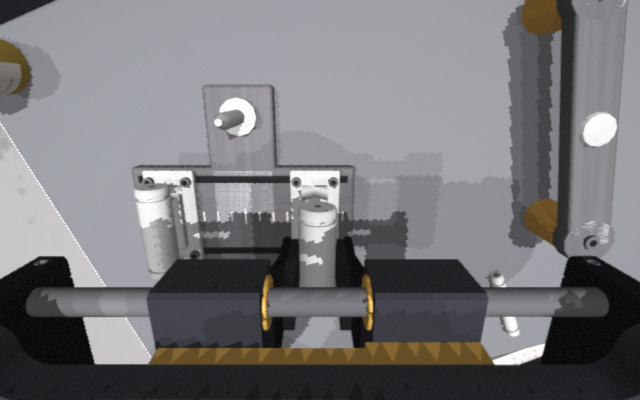

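Call:
send_rows(grip=[14, 14, 14, 14, 14, 14, 14, 22, 24, 26, 40, 40], slide=[[12, 0, 0], [22, 0, 0], [29, 0, 0], [33, 0, 0], [36, 0, 0], [37, 0, 0], [37, 0, 0], [37, 0, 0], [37, 0, 0], [37, 0, 0], [37, 0, 0], [37, 0, 0]], yaw=[0, 0, 0, 0, 0, 0, 0, 0, 0, 0, 0, 0])

```text
time_s: 11.35
tool_pos: [557.9, 254.7, 62.0]
eef_rot: [0.121, -0.697, 0.121, 0.697]
contact_force: [1.0, -0.2, -0.6]
gripper_width: 34.7
```

Call:
send_rows(grip=[40, 40, 40, 40, 40, 40], slide=[[-20, 0, 0], [-60, 0, 0], [-100, 0, 0], [-130, 0, 0], [-130, 0, 0], [-130, 0, 0]], yaw=[0, 0, 0, 0, 0, 0])

```text
time_s: 11.95
tool_pos: [557.9, 255.0, 192.6]
eef_rot: [-0.122, 0.697, -0.121, -0.697]
contact_force: [0.2, 0.1, -0.2]
gripper_width: 39.9
```

Run:
```python
from h import *
from trk import *
upd([37,0,0],0);upd([-130,0,0],0)
p=r.camera_params("wrist");im=r.grab_frame("wrist");cv2.imwrite("pics/w9.png",im[:,:,::-1]);np.savez("pics/w9.npz",**p)
s=r.read_state();print(s["time_s"],s["tool_pos"],s["gripper_width"])
to([591,-4.4,180],-90+5.1)
to([591,-4.4,180],90+5.1)
s=R.from_euler('z',-19.7,degrees=True).as_matrix()[:2,:2]
X=np.array([(30,50,78),(-30,50,78),(30,-50,78),(-30,-50,78)],float); X[:,:2]=X[:,:2]@s.T+[575,302]; print(proj(p,X).round(0))
```

```text
cmd [558.1 254.9  62.1] -109.7
cmd [558.1 254.9 192. ] -109.7
12.0 [557.36243778 254.55340934 191.27693519] 39.96700252368294
slide [  12.1  233.  -118.4] yaw -24.8
slide [  12.1  233.  -118.4] yaw 155.2
[[200. 160.]
 [208. 225.]
 [316. 160.]
 [316. 225.]]
```

View pics/w9.png

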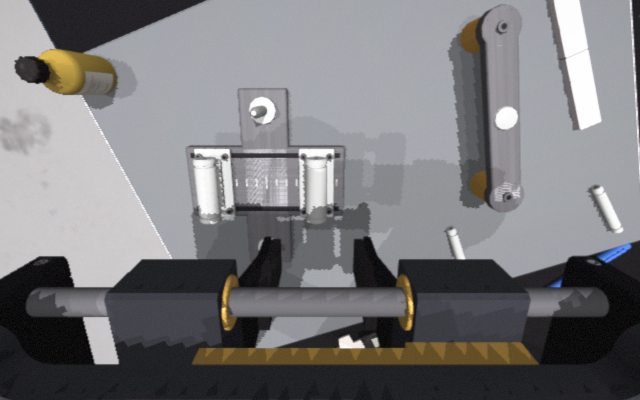

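Run:
```python
from h import *
p=r.camera_params("side")
print(cast(p,[(480,275),(402,140),(443,215)],0).round(0))
```

```text
[[ 802. -158.    0.]
 [ 860.  510.    0.]
 [ 816.   87.    0.]]
```

Both thick rollers are in the notches (206,190) and (316,190), as predicted; the machine's face is at x≈808, clear of the tool. Now the bar.

Call:
send_rows(grip=[50, 50, 50, 50, 50, 50, 50, 50, 50, 50, 50, 50], slide=[[5, 20, -10], [10, 55, -28], [12, 90, -46], [12, 130, -66], [12, 170, -86], [12, 210, -107], [20, 233, -118.4], [60, 233, -118.4], [95, 233, -118.4], [118, 233, -118.4], [122, 233, -118.4], [122, 233, -118.4]], yaw=[-2, -6, -10, -14, -18, -22, -24.8, -24.8, -24.8, -24.8, -24.8, -24.8])

```text
time_s: 13.2
tool_pos: [590.1, -4.7, 68.6]
eef_rot: [-0.032, -0.705, -0.031, 0.708]
contact_force: [-0.5, -0.0, 0.9]
gripper_width: 50.2
```

Run:
```python
from h import *
from trk import *
upd([122,233,-118.4],-24.8)
p=r.camera_params("wrist");im=r.grab_frame("wrist");cv2.imwrite("pics/w10.png",im[:,:,::-1]);np.savez("pics/w10.npz",**p)
s=r.read_state();print(s["time_s"],s["tool_pos"],s["gripper_width"])
to([591,-4.4,31.8],-84.9)
```

```text
cmd [591.   -4.4  70.1] -84.9
13.25 [591.21842742  -4.37771562  70.01685205] 49.77365418835258
slide [38.3  0.  -0. ] yaw 0.0
```

View pics/w10.png

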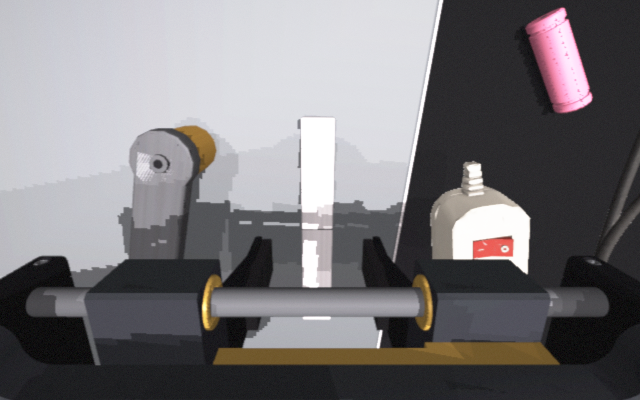

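Run:
```python
from h import *
p=dict(np.load("pics/w10.npz"))
X=cast(p,[(317,229),(318,117)],38);print(X, np.linalg.norm(X[0]-X[1]))
```

```text
[[591.89102178  -4.88511405  38.        ]
 [661.47061867   0.75743825  38.        ]] 69.80801314927236
```

Call:
send_rows(grip=[50, 50, 50, 50, 14, 14, 14, 14, 14], slide=[[15, 0, 0], [28, 0, 0], [36, 0, 0], [38.3, 0, 0], [38.3, 0, 0], [38.3, 0, 0], [38.3, 0, 0], [38.3, 0, 0], [38.3, 0, 0]], yaw=[0, 0, 0, 0, 0, 0, 0, 0, 0], squeeze=35)

```text
time_s: 14.15
tool_pos: [591.2, -4.4, 32.1]
eef_rot: [0.031, 0.707, 0.031, -0.706]
contact_force: [0.8, -0.8, 1.2]
gripper_width: 19.4
```

Call:
send_rows(grip=[14, 14, 14, 14, 14], slide=[[-15, 0, 0], [-50, 0, 0], [-90, 0, 0], [-110, 0, 0], [-110, 0, 0]], yaw=[0, 0, 0, 0, 0])

```text
time_s: 14.65
tool_pos: [593.1, -4.0, 145.5]
eef_rot: [0.031, 0.709, 0.032, -0.704]
contact_force: [0.8, 1.1, 0.2]
gripper_width: 19.0
```

Run:
```python
from h import *
from trk import *
upd([38.3,0,0],0);upd([-110,0,0],0);to([575,302,141.8],-19.7)
p=r.camera_params("wrist");im=r.grab_frame("wrist");cv2.imwrite("pics/w11.png",im[:,:,::-1])
s=r.read_state();print(s["time_s"],s["tool_pos"],s["gripper_width"],s["q"])
```

```text
cmd [591.   -4.4  31.8] -84.9
cmd [591.   -4.4 141.8] -84.9
slide [-1.000e-01 -3.066e+02 -1.130e+01] yaw -65.2
14.7 [591.42967995  -4.12931886 142.96121225] 19.056441638701997 [ 2.66406959e-01  3.93923627e-01 -1.90610605e-01 -4.41080840e-04
 -9.83218943e-01  1.39341310e+00]
```

View pics/w11.png

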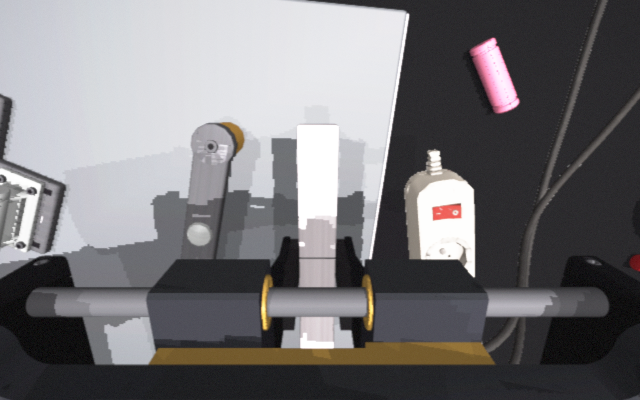

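Call:
send_rows(grip=[14, 14, 14, 14, 14, 14, 14, 14, 14, 14, 14, 14], slide=[[0, -15, -1], [0, -45, -2], [0, -80, -3], [0, -115, -4], [0, -150, -6], [0, -190, -7], [0, -230, -9], [0, -265, -10], [0, -290, -11], [0, -306.6, -11.3], [0, -306.6, -11.3], [0, -306.6, -11.3]], yaw=[-5, -12, -19, -26, -33, -40, -47, -54, -60, -65.2, -65.2, -65.2])

```text
time_s: 15.9
tool_pos: [573.9, 301.4, 139.5]
eef_rot: [-0.407, -0.577, -0.407, 0.58]
contact_force: [-0.2, -0.2, -0.9]
gripper_width: 19.1
```

Call:
send_rows(grip=[14, 14, 14, 14], slide=[[20, 0, 0], [40, 0, 0], [45, 0, 0], [45, 0, 0]], yaw=[0, 0, 0, 0])

```text
time_s: 16.3
tool_pos: [574.5, 300.5, 95.4]
eef_rot: [-0.407, -0.577, -0.406, 0.58]
contact_force: [-0.3, 0.3, -1.4]
gripper_width: 19.0
```

Run:
```python
from h import *
from trk import *
upd([0,-306.6,-11.3],-65.2);upd([45,0,0],0);to([575,302,79.8],-19.7)
p=r.camera_params("wrist");im=r.grab_frame("wrist");cv2.imwrite("pics/w12.png",im[:,:,::-1])
s=r.read_state();print(s["time_s"],s["tool_pos"],s["gripper_width"],s["q"])
```

```text
cmd [575.  302.  141.8] -19.7
cmd [575.  302.   96.8] -19.7
slide [17.  0.  0.] yaw 0.0
16.35 [575.21898955 301.19807019  96.69584777] 19.077014981271404 [ 7.31203666e-01  5.30695424e-01 -8.81957919e-02  4.34808491e-04
 -9.52603917e-01  2.06516315e+00]
```

View pics/w12.png

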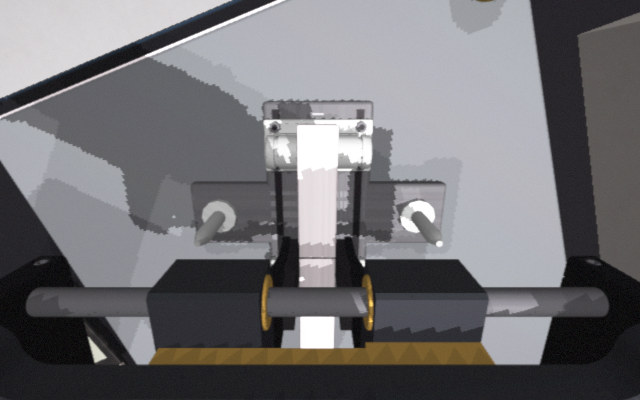

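The bar is square with the jig and centred between the posts (tips at 202 and 438, bar at 318). Lower and release.

Call:
send_rows(grip=[14, 14, 14, 14, 14, 14, 22, 24, 26, 40, 40], slide=[[7, 0, 0], [11, 0, 0], [14, 0, 0], [16, 0, 0], [16.7, 0, 0], [16.7, 0, 0], [16.7, 0, 0], [16.7, 0, 0], [16.7, 0, 0], [16.7, 0, 0], [16.7, 0, 0]], yaw=[0, 0, 0, 0, 0, 0, 0, 0, 0, 0, 0])

```text
time_s: 17.45
tool_pos: [575.0, 302.0, 80.2]
eef_rot: [0.407, 0.578, 0.407, -0.578]
contact_force: [-0.0, 0.3, 0.1]
gripper_width: 34.9
```

Call:
send_rows(grip=[40, 40, 40, 40, 40], slide=[[-20, 0, 0], [-60, 0, 0], [-100, 0, 0], [-100, 0, 0], [-100, 0, 0]], yaw=[0, 0, 0, 0, 0])

```text
time_s: 17.95
tool_pos: [575.2, 302.4, 181.4]
eef_rot: [0.407, 0.579, 0.407, -0.577]
contact_force: [0.0, 0.2, -0.5]
gripper_width: 39.6
```

Run:
```python
from h import *
from trk import *
upd([16.7,0,0],0);upd([-100,0,0],0);
p=r.camera_params("wrist");im=r.grab_frame("wrist");cv2.imwrite("pics/w13.png",im[:,:,::-1]);np.savez("pics/w13.npz",**p)
im=r.grab_frame("side")[140:240,310:410]; cv2.imwrite("pics/s13.png",cv2.resize(im[:,:,::-1],None,fx=6,fy=6,interpolation=cv2.INTER_CUBIC))
s=r.read_state();print(s["time_s"],s["tool_pos"],s["gripper_width"],s["q"])
s=R.from_euler('z',-19.7,degrees=True).as_matrix()[:2,:2]
X=np.array([(-10,70,86),(10,70,86),(0,0,86),(30,50,78),(-30,50,78),(70,0,87),(-70,0,87)],float); X[:,:2]=X[:,:2]@s.T+[575,302]; print(proj(p,X).round(0))
```

```text
cmd [575. 302.  80.] -19.7
cmd [575. 302. 180.] -19.7
18.05 [574.22354197 301.56875608 178.81664318] 39.92546506648205 [ 7.32238379e-01  4.56491914e-01  9.60714300e-03 -6.55984005e-04
 -1.12617617e+00  2.06549267e+00]
[[304. 115.]
 [330. 115.]
 [317. 201.]
 [354. 139.]
 [280. 139.]
 [402. 201.]
 [233. 202.]]
```

View pics/w13.png

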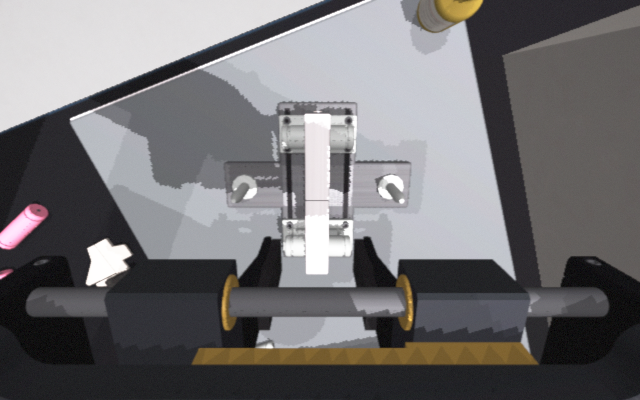

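View pics/s13.png

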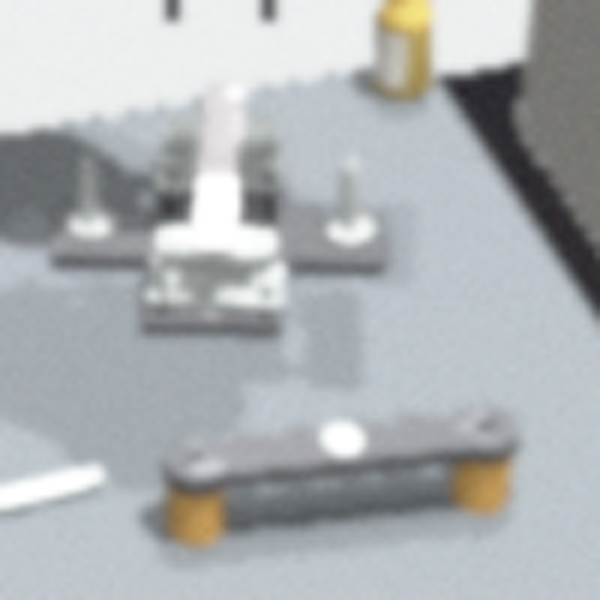

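Run:
```python
from trk import *
to([566.3,85.4,130],-97.7)
to([566.3,85.4,180],-97.7)
```

```text
slide [ 50.1  64.8 206.9] yaw 78.0
slide [1.000e-01 6.480e+01 2.069e+02] yaw 78.0
```

The bar lies across both rollers, scribe line at (317,201) exactly where predicted. Now to hover over the yoke.

Call:
send_rows(grip=[55, 55, 55, 55, 55, 55, 55, 55, 55, 55, 55, 55], slide=[[0, 3, 10], [0, 9, 30], [0, 16, 52], [0, 23, 75], [0, 31, 100], [0, 39, 125], [0, 47, 150], [0, 53, 170], [0, 60, 190], [15, 64.8, 206.9], [40, 64.8, 206.9], [50, 64.8, 206.9]], yaw=[6, 14, 22, 30, 38, 46, 54, 62, 70, 78, 78, 78])

```text
time_s: 19.25
tool_pos: [563.9, 84.0, 126.5]
eef_rot: [0.047, -0.703, 0.049, 0.708]
contact_force: [0.3, 0.7, -0.1]
gripper_width: 55.3
```

Call:
send_rows(grip=[55, 55], slide=[[0, 0, 0], [0, 0, 0]], yaw=[0, 0])

```text
time_s: 19.45
tool_pos: [566.6, 85.7, 130.0]
eef_rot: [0.047, -0.705, 0.047, 0.706]
contact_force: [0.5, -0.3, -0.2]
gripper_width: 54.7
```

Run:
```python
from h import *
from trk import *
upd([50,64.8,206.9],78)
p=r.camera_params("wrist");im=r.grab_frame("wrist");cv2.imwrite("pics/w14.png",im[:,:,::-1]);np.savez("pics/w14.npz",**p)
s=r.read_state();print(s["time_s"],s["tool_pos"],s["gripper_width"],s["q"])
```

```text
cmd [566.2  85.4 130. ] -97.7
19.5 [566.8711496   85.88867711 130.62340862] 54.94638058301032 [ 4.33080680e-01  3.79484415e-01 -2.49919237e-01  5.61910987e-04
 -9.40441990e-01  1.00400857e+00]
```

View pics/w14.png

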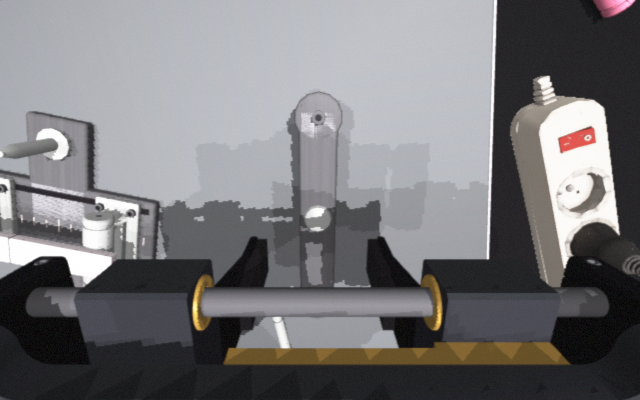

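Run:
```python
from h import *
p=dict(np.load("pics/w14.npz"))
b=cast(p,(318.5,117.5),78)[0]; d=cast(p,(317.5,219),77)[0]; print(b,d,np.linalg.norm(b-d),np.degrees(np.arctan2(*(b-d)[[1,0]])))
s=R.from_euler('z',-7.7,degrees=True).as_matrix()[:2,0]; print("centre from bolt",b[:2]-70*s)
im=cv2.imread("pics/w14.png");cv2.imwrite("pics/w14c.png",cv2.resize(im[80:250,260:380],None,fx=5,fy=5,interpolation=cv2.INTER_CUBIC)[:600])
```

```text
[635.71709961  74.90874228  78.        ] [566.39555929  84.8238526   77.        ] 70.03417283476553 -8.1398488518504
centre from bolt [566.34827563  84.28777526]
```

View pics/w14c.png

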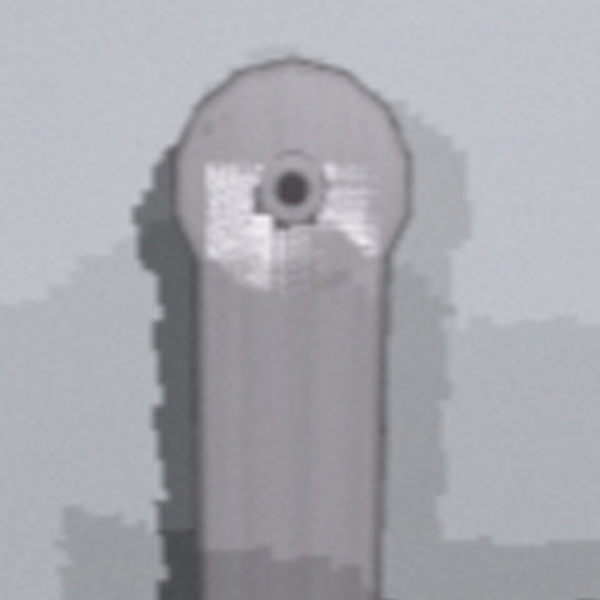

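Call:
send_rows(grip=[55, 55, 55, 55, 55, 20, 20, 20, 20, 20], slide=[[20, 0.5, 0], [45, 0.5, 0], [60, 0.5, 0], [65.5, 0.5, 0], [65.5, 0.5, 0], [65.5, 0.5, 0], [65.5, 0.5, 0], [65.5, 0.5, 0], [65.5, 0.5, 0], [65.5, 0.5, 0]], yaw=[0.2, 0.2, 0.2, 0.2, 0.2, 0.2, 0.2, 0.2, 0.2, 0.2], squeeze=45)

```text
time_s: 20.5
tool_pos: [566.4, 85.1, 65.0]
eef_rot: [-0.049, 0.706, -0.049, -0.705]
contact_force: [-0.6, 0.1, 1.5]
gripper_width: 25.7
```

Call:
send_rows(grip=[20, 20, 20, 20, 20, 20], slide=[[-10, 0, 0], [-30, 0, 0], [-60, 0, 0], [-85, 0, 0], [-85, 0, 0], [-85, 0, 0]], yaw=[0, 0, 0, 0, 0, 0])

```text
time_s: 21.1
tool_pos: [565.1, 84.8, 148.7]
eef_rot: [0.049, -0.705, 0.049, 0.706]
contact_force: [0.1, -0.5, -5.1]
gripper_width: 25.6
```

Run:
```python
from h import *
from trk import *
upd([65.5,.5,0],.2);upd([-85,0,0],0)
p=r.camera_params("wrist");im=r.grab_frame("wrist");cv2.imwrite("pics/w15.png",im[:,:,::-1]);np.savez("pics/w15.npz",**p)
s=r.read_state();print(s["time_s"],s["tool_pos"],s["gripper_width"],s["contact_force"])
im=r.grab_frame("side")[120:270,300:450]; cv2.imwrite("pics/s15.png",cv2.resize(im[:,:,::-1],None,fx=4,fy=4,interpolation=cv2.INTER_CUBIC))
to([575,302,150],-109.7)
```

```text
cmd [566.2  84.9  64.6] -97.9
cmd [566.2  84.9 149.6] -97.9
21.15 [564.50216947  84.51225167 147.70093937] 25.08066091480735 [-0.76352196 -1.19506517 -5.15662265]
slide [  -0.4 -216.3   21.1] yaw 11.8
```

View pics/w15.png

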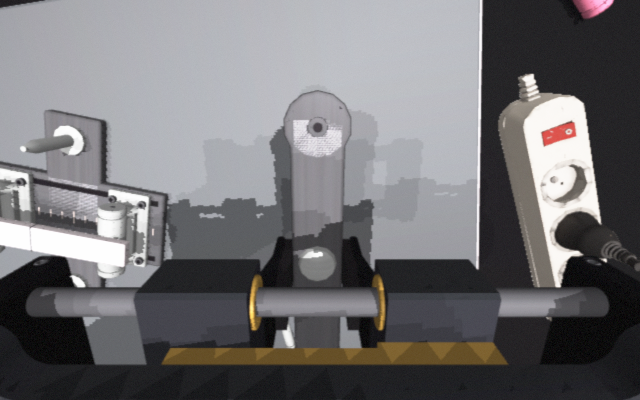

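View pics/s15.png

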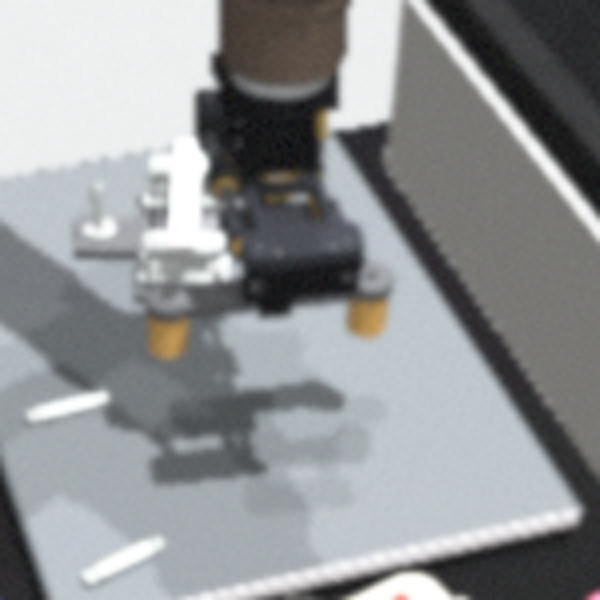

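Call:
send_rows(grip=[20, 20, 20, 20, 20, 20, 20, 20, 20, 20], slide=[[-5, -15, 1], [-10, -45, 4], [-10, -80, 8], [-10, -115, 11], [-10, -150, 15], [-10, -185, 18], [-10, -205, 20], [-10, -216.3, 21.1], [-10, -216.3, 21.1], [-10, -216.3, 21.1]], yaw=[1, 2.5, 4, 6, 8, 10, 11, 11.8, 11.8, 11.8])

```text
time_s: 22.2
tool_pos: [574.4, 300.9, 158.4]
eef_rot: [0.12, -0.696, 0.122, 0.697]
contact_force: [-0.5, 0.3, -4.2]
gripper_width: 25.3
```

Call:
send_rows(grip=[20, 20, 20, 20], slide=[[10, 0, 0], [15, 0, 0], [15, 0, 0], [15, 0, 0]], yaw=[0, 0, 0, 0])

```text
time_s: 22.6
tool_pos: [575.1, 301.4, 144.4]
eef_rot: [0.121, -0.697, 0.121, 0.697]
contact_force: [0.1, 0.0, -3.8]
gripper_width: 25.6
```

Run:
```python
from h import *
from trk import *
upd([-10,-216.3,21.1],11.8);upd([15,0,0],0)
s=r.read_state();p=r.camera_params("wrist");im=r.grab_frame("wrist");cv2.imwrite("pics/w16.png",im[:,:,::-1]);np.savez("pics/w16.npz",tp=s["tool_pos"],er=s["eef_rot"],**p)
print(s["time_s"],s["tool_pos"],s["gripper_width"],s["contact_force"])
im=r.grab_frame("side")[130:220,300:420]; cv2.imwrite("pics/s16.png",cv2.resize(im[:,:,::-1],None,fx=6,fy=6,interpolation=cv2.INTER_CUBIC))
```

```text
cmd [575.  302.  159.6] -109.7
cmd [575.  302.  144.6] -109.7
22.6 [575.08067311 301.41170404 144.35894903] 25.576526186052288 [ 0.1414985   0.02564244 -3.77073594]
```

View pics/w16.png

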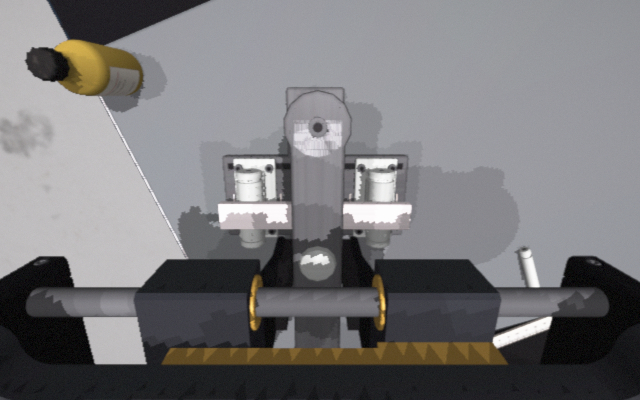

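View pics/s16.png

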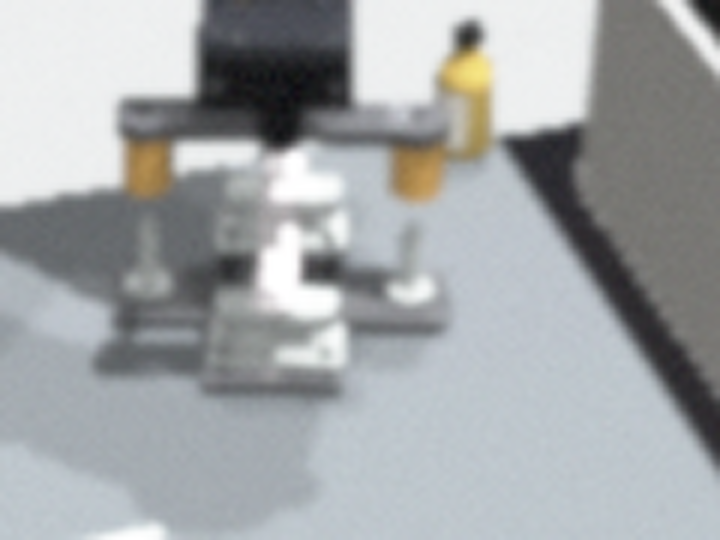

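Run:
```python
from h import *
d=np.load("pics/w16.npz");p=dict(d);T=rot(d["er"])
s=R.from_euler('z',-19.7,degrees=True).as_matrix()[:2,:2]
zp=144.5+5.5
for n,uv,z in [("bolt",(317.5,127.5),zp+8),("disk",(317.5,262.5),zp+7.5)]:
    X=cast(p,uv,z)[0]; print(n,X.round(1),"tool",T.inv().apply(X-d["tp"]).round(1),"jig",(s.T@(X[:2]-[575,302])).round(1))
for n,uv,z in [("base",(223,156),36),("base",(408,156),36),("arm",(286,88),36),("arm",(345,88),36),("bar",(218,204.5),86),("bar",(412,204.5),86)]:
    X=cast(p,uv,z)[0]; print(n,"jig",(s.T@(X[:2]-[575,302])).round(1))
im=cv2.imread("pics/w16.png");cv2.imwrite("pics/w16c.png",cv2.resize(im[75:275,210:430],None,fx=3,fy=3,interpolation=cv2.INTER_CUBIC))
```

```text
bolt [640.8 276.9 158. ] tool [-13.6   0.8 -70.1] jig [70.4 -1.4]
disk [576.8 299.9 157.5] tool [-13.1   0.9  -2.2] jig [ 2.4 -1.4]
base jig [35.3 77.5]
base jig [ 35.1 -77.5]
arm jig [89.2 23.1]
arm jig [ 89.1 -23.3]
bar jig [ 9.4 69.7]
bar jig [  9.3 -69.2]
```

View pics/w16c.png

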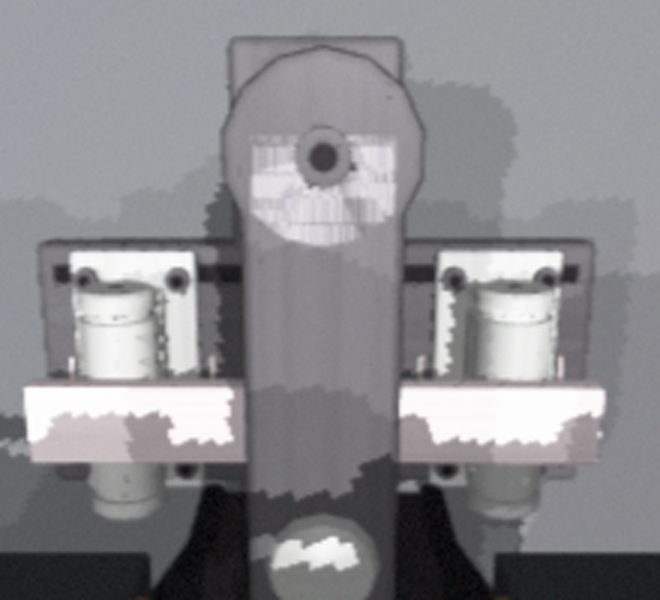

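Run:
```python
import cv2
im=cv2.imread("pics/w13.png");cv2.imwrite("pics/w13c.png",cv2.resize(im[90:270,215:425],None,fx=3.8,fy=3.8,interpolation=cv2.INTER_CUBIC)[:600,:800])
im=cv2.imread("pics/w12.png");cv2.imwrite("pics/w12c.png",cv2.resize(im[95:265,180:460],None,fx=2.8,fy=2.8,interpolation=cv2.INTER_CUBIC)[:600,:800])
```

```text
(no output)
```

View pics/w13c.png

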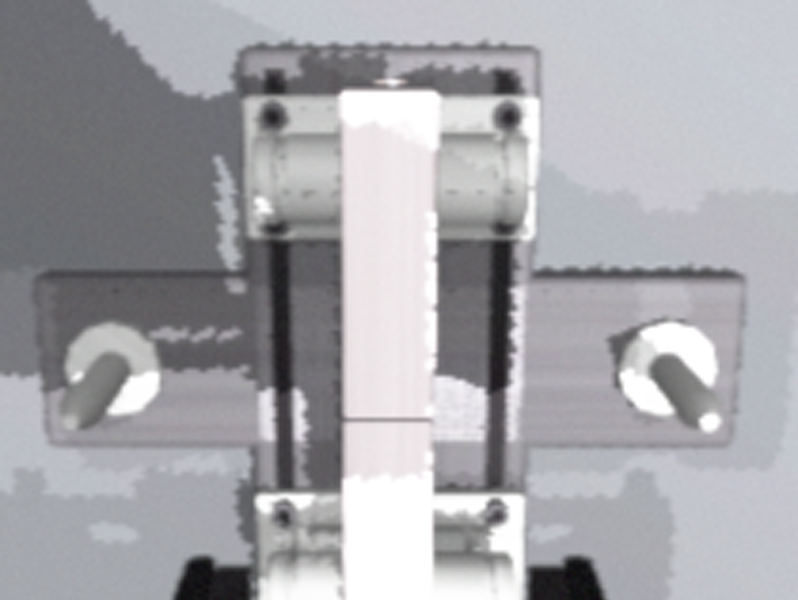

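Run:
```python
from h import *
s=R.from_euler('z',-19.7,degrees=True).as_matrix()[:2,:2]
p=dict(np.load("pics/w13.npz")); f=lambda c:(np.array(c,float)+.5)/3.8-.5+[215,90]
for n,c,z in [("tips",[(70,424),(709,421)],87),("arm",[(37,273),(745,272),(735,447),(45,445)],36),("farend",[(240,46),(540,46)],36)]:
    X=cast(p,f(c),z); print(n,((X[:,:2]-[575,302])@s).round(1))
# tips in w9 and w8, w4:
```

```text
tips [[-70.    0.3]
 [ 69.6   0.9]]
arm [[-89.   23.7]
 [ 89.5  23.9]
 [ 91.  -22.9]
 [-90.9 -22.2]]
farend [[-35.8  78.5]
 [ 35.8  78.5]]
```

Run:
```python
import cv2
im=cv2.imread("pics/w9.png");cv2.imwrite("pics/w9c.png",cv2.resize(im[80:240,180:350],None,fx=3.7,fy=3.7,interpolation=cv2.INTER_CUBIC))
```

```text
(no output)
```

View pics/w9c.png

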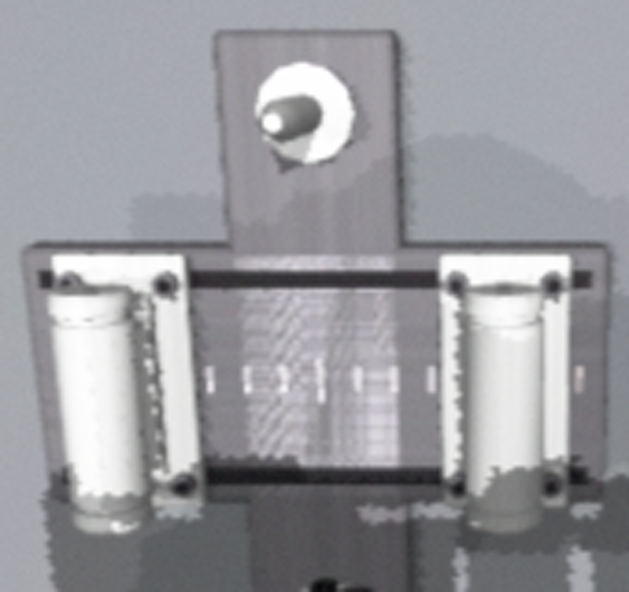

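Same-image comparison puts the yoke about 1.3 mm off along jig y and 0.8 mm along jig x. Correct that and descend in stages, watching force.

Call:
send_rows(grip=[20, 20, 20, 20, 20, 20], slide=[[0, -1.2, 0.8], [8, -1.2, 0.8], [16, -1.2, 0.8], [20, -1.2, 0.8], [20, -1.2, 0.8], [20, -1.2, 0.8]], yaw=[0, 0, 0, 0, 0, 0])

```text
time_s: 23.3
tool_pos: [574.7, 303.4, 124.3]
eef_rot: [0.121, -0.697, 0.121, 0.697]
contact_force: [-0.5, -0.7, -4.6]
gripper_width: 25.6
```

Call:
send_rows(grip=[20, 20, 20, 20, 20, 20], slide=[[2, 0, 0], [4, 0, 0], [6, 0, 0], [8, 0, 0], [9, 0, 0], [9, 0, 0]], yaw=[0, 0, 0, 0, 0, 0])

```text
time_s: 23.9
tool_pos: [574.6, 303.3, 115.3]
eef_rot: [0.121, -0.697, 0.121, 0.697]
contact_force: [-0.3, -0.1, -5.2]
gripper_width: 25.4
```

Run:
```python
from h import *
from trk import *
upd([20,-1.2,.8],0);upd([9,0,0],0)
s=r.read_state();p=r.camera_params("wrist");im=r.grab_frame("wrist");cv2.imwrite("pics/w17.png",im[:,:,::-1]);np.savez("pics/w17.npz",tp=s["tool_pos"],er=s["eef_rot"],**p)
print(s["time_s"],s["tool_pos"],s["gripper_width"],s["contact_force"],s["torque"])
im=r.grab_frame("side")[130:220,300:420]; cv2.imwrite("pics/s17.png",cv2.resize(im[:,:,::-1],None,fx=6,fy=6,interpolation=cv2.INTER_CUBIC))
```

```text
cmd [574.7 303.4 124.6] -109.7
cmd [574.7 303.4 115.6] -109.7
23.9 [574.57545261 303.34655648 115.30584397] 25.40589256473426 [-0.27180624 -0.06310103 -5.1668822 ] [ 0.01472552 -0.03301098  0.01341429]
```

View pics/s17.png

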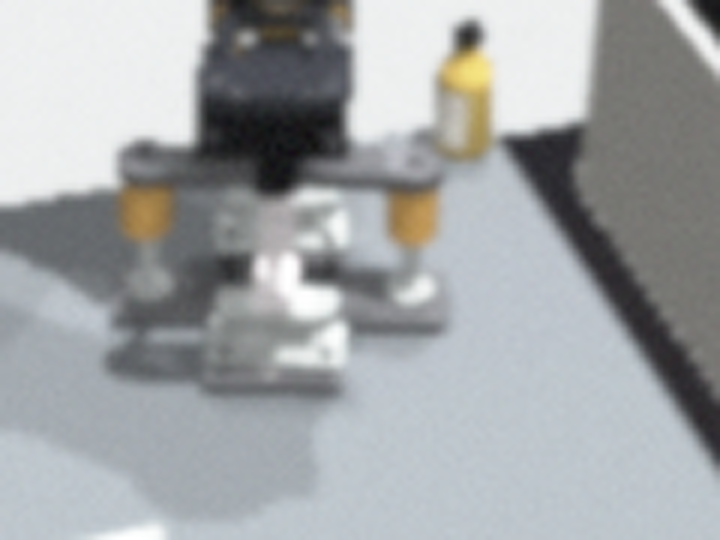

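View pics/w17.png

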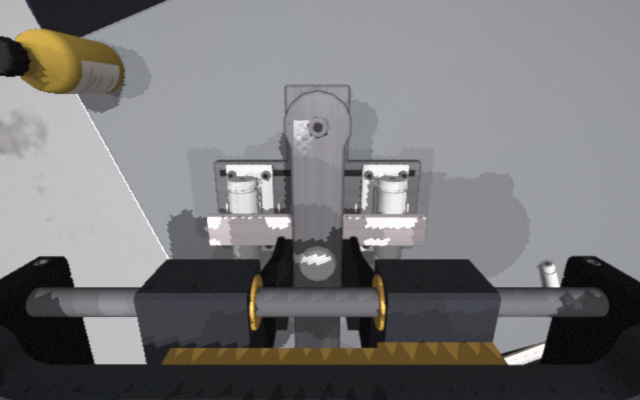

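The sleeves are threaded over the post tips with no contact force. Continue.

Call:
send_rows(grip=[20, 20, 20, 20, 20, 20, 20], slide=[[4, 0, 0], [8, 0, 0], [12, 0, 0], [16, 0, 0], [20, 0, 0], [22, 0, 0], [22, 0, 0]], yaw=[0, 0, 0, 0, 0, 0, 0])

```text
time_s: 24.7
tool_pos: [574.4, 303.2, 93.0]
eef_rot: [0.121, -0.696, 0.121, 0.697]
contact_force: [0.0, -0.0, -5.1]
gripper_width: 25.7
```

Call:
send_rows(grip=[20, 20, 20, 20], slide=[[1, 0, 0], [2, 0, 0], [2.5, 0, 0], [2.5, 0, 0]], yaw=[0, 0, 0, 0])

```text
time_s: 25.1
tool_pos: [574.6, 303.4, 91.1]
eef_rot: [-0.121, 0.697, -0.121, -0.697]
contact_force: [0.4, 0.4, -5.0]
gripper_width: 25.3
```

Call:
send_rows(grip=[20, 20, 28, 30, 34, 50, 50, 50], slide=[[0.5, 0, 0], [0.7, 0, 0], [0.7, 0, 0], [0.7, 0, 0], [0.7, 0, 0], [0.7, 0, 0], [0.7, 0, 0], [0.7, 0, 0]], yaw=[0, 0, 0, 0, 0, 0, 0, 0])

```text
time_s: 25.9
tool_pos: [574.7, 303.5, 90.5]
eef_rot: [-0.121, 0.697, -0.121, -0.697]
contact_force: [-0.4, -0.4, -0.6]
gripper_width: 47.1
```

Call:
send_rows(grip=[50, 50, 50, 50, 50, 50], slide=[[-15, 0, 0], [-50, 0, 0], [-90, 0, 0], [-120, 0, 0], [-120, 0, 0], [-120, 0, 0]], yaw=[0, 0, 0, 0, 0, 0])

```text
time_s: 26.5
tool_pos: [574.6, 303.6, 211.0]
eef_rot: [-0.122, 0.697, -0.12, -0.696]
contact_force: [-0.3, 0.3, -1.4]
gripper_width: 50.3
```

Run:
```python
from h import *
s=r.read_state();p=r.camera_params("wrist");im=r.grab_frame("wrist");cv2.imwrite("pics/w18.png",im[:,:,::-1])
print(s["time_s"],s["tool_pos"],s["gripper_width"],s["contact_force"])
im=r.grab_frame("side")[130:290,280:440]; cv2.imwrite("pics/s18.png",cv2.resize(im[:,:,::-1],None,fx=3.7,fy=3.7,interpolation=cv2.INTER_CUBIC))
t=R.from_euler('z',-19.7,degrees=True).as_matrix()[:2,:2]
X=np.array([(70,1.2,104),(0,1.2,103),(-70,1.2,104),(0,70,86),(0,-70,86)],float); X[:,:2]=X[:,:2]@t.T+[575,302]; print(proj(p,X).round(1), proj(r.camera_params("side"),X).round(1))
Y=[(430.7,136.6,35),(427.1,-20.3,35)]; print(proj(r.camera_params("side"),Y).round(0),proj(p,Y).round(0))
```

```text
26.5 [574.59479058 303.56787683 211.02153827] 50.324404629408676 [-0.33048253  0.32804395 -1.40933935]
[[316.6 111.7]
 [316.6 194.9]
 [316.7 267. ]
 [241.8 189.5]
 [394.1 189.5]] [[368.8 162.2]
 [346.4 162. ]
 [324.2 161.2]
 [347.1 153.9]
 [345.6 180.2]]
[[316. 222.]
 [330. 260.]] [[497. 244.]
 [640. 203.]]
```

View pics/w18.png

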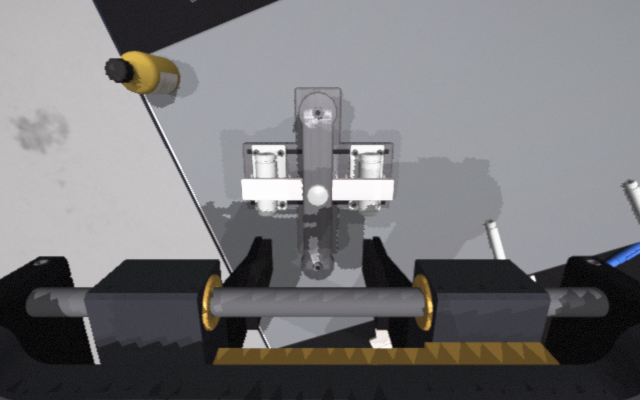

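View pics/s18.png

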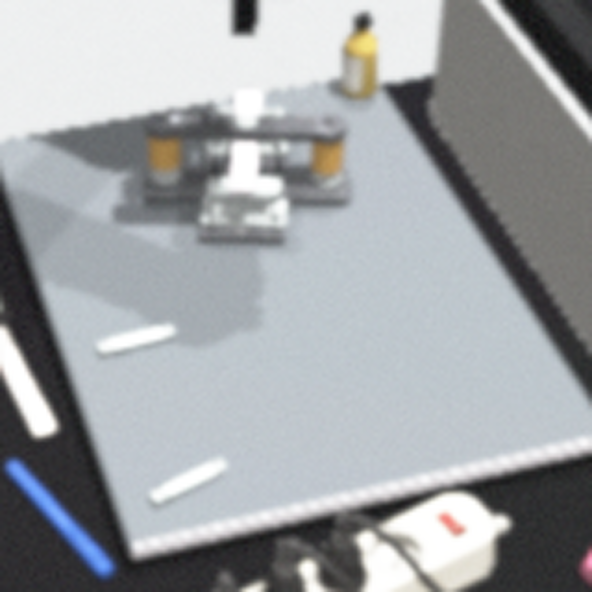

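Everything matches the predictions: yoke bolts at (318,113) and (318,267), bar ends at 241 and 394, and both thin rollers in place. Handing in.

Run:
```python
from workcell import r
print(r.sign_off())
```

```text
the job is handed in; nothing more can be done
None
```

The bend fixture is made up and I handed the job in at about 26.6 s; the sign-off reports no verdict. The two thick rollers are in the V notches, the bar lies across them, and the yoke is down over both posts with its nose on the bar.

**Last checks:**
- **Rollers:** the wrist view showed both in their notches, and the one I measured closely was within about 2 mm of where it should be.
- **Bar:** its scribe line and ends were within about 1 mm of the predicted positions.
- **Yoke:** its bolts and centre disk were within 1–2 pixels of their fully lowered positions. The wrist force fell from about −5 N to about 0 N on release.
- **Thin rollers:** they are still in their places in the side view.
- **Gripper:** it was open and about 120 mm clear of the parts.

**Disagreement:** before I lowered the yoke, the wrist camera showed it about 1.3 mm off along jig y and about 0.8 mm along jig x. That is within the stated calibration error. I corrected it, and the sleeves went over the posts with no extra force. No check failed.

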